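Refit the radio's orange push knob and hold it in

TASK

Pick up the loose orange knob, turn it so that the flat in its hole matches the flat of the radio's bare D-shaft, and push it fully home on the shaft. Then keep pressing so that the shaft goes down against its spring as far as it will go, and finish like that, with the gripper still holding the knob pressed in. Leave the grey knob and the other things on the table where they are.

Things in the scene. Friction and masses are not known exactly. Their poses are not given: they have to be found in the camera images.
- orange_knob: Loose orange round knob, 40 mm diameter, 30 mm high, 50 to 90 g, hole downwards. Origin: centre of its underside; z up along its axis. D-shaped blind hole on the axis: 17 mm deep, 15 mm diameter, its flat on the +x side, 4.5 mm from the axis. A white pointer line on top runs from centre to rim along +x, to the side of the flat. Its round side can be gripped at any yaw.
- knob_bore (a point): Centre of the end (ceiling) of the orange knob's hole, on its axis, 17 mm above its underside; same axes as the knob.
- shaft_tip (a point): Centre of the tip of the radio's bare upright brass D-shaft, 94 mm above the table when free. z up; +x points to the flat. 13 mm diameter, flat 3.5 mm from the axis, tip bevelled 2 mm; it cannot turn; the knob goes on with 1 mm play when their +x agree within 0.15 rad. A black tick by the flat orange disc around it marks the flat's side. Knob home: end of its hole on this tip.
- shaft (a joint): How far the shaft is pressed down into the radio, m: 0 when free (up), 0.004 when fully in, against a stop. A spring pushes it back: about 4 N to start, 10 N fully in. It springs up when let go.
- radio: Wooden table radio, 150 (x) by 260 (y) by 70 mm high, fixed. Origin: centre of its underside; front at -x. On its cream top: the bare D-shaft at x -20, y -55 mm (right, seen from the robot), 24 mm high; and at x -20, y +75 mm a black knob 40 mm across, its top 100 mm above the table, which stays.
- grey_knob: Loose grey knob, a spare of the same outer size as the orange one, with a white pointer. Not to be used or moved. Origin: centre of its underside.
- remote: Black remote control lying on the table, 45 by 150 by 18 mm, bystander. Origin: centre of its underside, long side along y.
- steel_mug: Steel mug, 76 mm across, 85 mm high, bystander. Origin: centre of its underside.
- coaster: Round cork coaster, 90 mm across, 6 mm thick, lying on the table, bystander. Origin: centre of its underside.
- candle_jar: Jar with a wooden lid, 70 mm across, 80 mm high, bystander. Origin: centre of its underside.
Things that resemble listed ones, but are neither listed nor needed, are in the scene too. What is shaped like the orange_knob but pink or turquoise is not meant.

How it is judged:
By the outcome, as a careful person would: the job done as asked, in the order asked, and still so for the second after the job is handed in, while the arm keeps its last pose, push and grip.
It also fails if it takes over 38 s, if anything falls off the work surface, if the arm or the gripper's body presses on something with over 40 N, if the wrist force passes 120 N, or if a joint passes its speed limit or range.

ROBOT

A 7-joint arm with a two-finger parallel gripper is mounted at the origin on the work surface. World frame = base frame: x ahead of the robot, y to its left, z up, the work surface at z = 0. Lengths are in m, angles in rad, forces in N, time in s.
With the tool pointing down it reaches from about 0.35 to 0.9 m from the base axis. Payload 8.1 kg.
Tool frame: the origin (TCP) lies at the very end of the fingers, on their centre line; the grasp point (between the pads) lies arm.grip_point_offset behind it (arm.grip_point_offset is the distance from the TCP to the grasp point, in m); z points along the fingers, y is the line along which they close (so a half turn about z gives the same grasp; the last joint's range is limited). The gripper opens to 92 mm and grips with 3 to 60 N. Pads are 19 mm wide; open, the fingers measure 130 mm over their backs; the gripper's body (75 mm by 190 mm) begins 47 mm behind the grasp point.
Start: joints at [1.035, 0.434, 0.025, 1.573, -0.012, 1.134, -0.075], TCP at [0.262, -0.567, 0.227] pointing down, gripper open.
Joint ranges: [-2.62, 2.62], [-0.44, 2.09], [-1.27, 1.32], [0.08, 2.57], [-1.32, 4.46], [0.12, 2], [-2.74, 2.74]. Speed limits (rad/s): [2.22, 2.22, 3.01, 3.01, 3.14, 3.14, 3.14].

INTERFACE

Orientations are given as a rotation vector (axis times angle).
In Python, from cell import arm gives the robot as it stands. The module is installed in compiled form; this text tells all that it offers.
- The arm moves only by the shell command python3 -m creep 'ROWS' [OPENING] [FORCE]. ROWS is JSON, a list of rows, each a list of 6 numbers: the shift along the tool's x, y, z scaled (see below), then the turn, a rotation vector about the tool's x, y, z scaled (see below). A call has 1 to 20 rows; each row shifts and turns the commanded pose from where the row before left it, along the tool's axes as they then stand; what a row does not reach is not made up. The controller multiplies each number of a shift by 0.4 m and each number of a turn by 120 degrees. A row lasts 1/12 s, in which the tool goes at most 41.7 mm and 7.16 degrees, less where a joint would pass 70% of its speed; a pose out of reach is approached as far as the arm can. A call with a number of a shift or a turn outside -1 to 1 is refused whole. A call with a gripper value outside its range is refused whole. OPENING is the closure, from -1 (fully open) to 1 (shut), set as the call begins (- or left out, the last holds). The fingers move at their own pace and stop on an object; FORCE is the grip in N (left out, the last holds). Time passes only in rows, so rows that do not move let the fingers close. It gives the time, the measured TCP pose, the force, the opening and the grip force at its end, in the units of the state.
- arm.observe(): the state, without advancing time (a new reading comes with each control period).
- arm.get_image(name): name is "side" or "top" or "wrist"; returns a dict with "frame" (400x640x3 uint8, red, green, blue), "intrinsics" (3x3 intrinsics, pixels), "distortion" ([k1, k2, p1, p2, k3] as OpenCV has them; the pictures are not rectified), "rvec" (rotation vector, rad) and "tvec" (3), from world to camera coordinates, as OpenCV has them; the wrist camera has in their place "mount" (4x4, takes a point from camera to tool coordinates, whose origin is the TCP and whose axes are the flange's). Camera axes: x right, y down, z forward; pixel columns grow to the right and rows downward; lengths in m; the calibration is good to about 2 mm. A picture is of the moment at which its call begins: read the wrist's pose just before it. There is no depth.
- arm.sign_off(): hands the job in; it is judged then, once.
The state is a dict: "clock": time; "joints": joint angles; "dq": joint speeds; "joint_efforts": joint torques, N m; "position": TCP position; "ee_rot": TCP orientation; "force": force on the tool from outside, world axes, zero at the start; "ft_torque": the same for the moment, N m; "width": opening from 0.0 (shut) to 1.0 (fully open); "gripper_force": force on a finger pad.
Only numpy, scipy, OpenCV 4.12 (cv2) and the standard library are available. Lean on these libraries where they do the work, as an engineer would, in place of code of your own. Each camera call takes 0.05 s, during which the arm holds its last target. There are 200 camera calls.

## Working session

There is one attempt and no reset: what is moved stays moved. The work goes in short steps, Python scripts to look and compute and a shell command to move; the robot and the scene stay as the last step left them, time stands still between calls to the robot, and variables do not carry over. Pictures are saved under pics/ and viewed, at most 10 in all, crops included, and the job is handed in when it is done.

```bash
mkdir -p pics
cat > h.py <<'E'
import numpy as np, cv2
from scipy.spatial.transform import Rotation as R
from cell import arm
def grab(name):
    s=arm.observe(); d=arm.get_image(name)
    if 'mount' in d:
        T=np.eye(4); T[:3,:3]=R.from_rotvec(s['ee_rot']).as_matrix(); T[:3,3]=s['position']
        W=T@np.array(d['mount']); M=np.linalg.inv(W)
    else:
        M=np.eye(4); M[:3,:3]=R.from_rotvec(np.ravel(d['rvec'])).as_matrix(); M[:3,3]=np.ravel(d['tvec'])
    c=dict(f=np.array(d['frame']),K=np.array(d['intrinsics'],float),D=np.array(d['distortion'],float),M=M)
    np.savez('pics/%s.npz'%name,**c); return c
def load(name): return dict(np.load('pics/%s.npz'%name))
def ray(c,uv):
    n=cv2.undistortPoints(np.array([[uv]],float),c['K'],c['D'])[0,0]
    Rm=c['M'][:3,:3]; o=-Rm.T@c['M'][:3,3]; return o,Rm.T@np.array([n[0],n[1],1])
def atz(c,uv,z):
    o,d=ray(c,uv); return o+d*(z-o[2])/d[2]
def tri(*p):
    A=np.zeros((3,3));b=np.zeros(3)
    for c,uv in p:
        o,d=ray(c,uv); d=d/np.linalg.norm(d); P=np.eye(3)-np.outer(d,d); A+=P;b+=P@o
    x=np.linalg.solve(A,b); return x,[proj(c,x)-np.array(uv) for c,uv in p]
def proj(c,X):
    return cv2.projectPoints(np.array([X],float),cv2.Rodrigues(c['M'][:3,:3])[0],c['M'][:3,3],c['K'],c['D'])[0][0,0]
def save(c,fn,box=None,s=1):
    f=c['f'][:,:,::-1]
    if box: f=f[box[1]:box[3],box[0]:box[2]]
    cv2.imwrite('pics/'+fn,cv2.resize(f,None,fx=s,fy=s,interpolation=cv2.INTER_CUBIC))
E
python3 - <<'E'
from h import *
for n in('top','side'):
    c=grab(n); save(c,n+'0.png',s=1.25)
    print(n,-c['M'][:3,:3].T@c['M'][:3,3])
s=arm.observe();print(s, arm.grip_point_offset)
E
```

```text
top [ 0.40204848 -0.12389337  1.07349378]
side [0.29457965 0.37530044 0.60130545]
{'clock': 0.1, 'joints': array([ 1.03539991,  0.43512465,  0.02498142,  1.57400957, -0.01159474,
        1.13402662, -0.07509526]), 'dq': array([-1.09287933e-03, -8.70530878e-04,  3.09450999e-05, -1.62262006e-03,
        1.68272064e-03, -5.89699710e-04, -1.34882589e-04]), 'joint_efforts': array([ 3.43342530e-03, -6.69120383e+01,  9.88152176e-01, -3.15147185e+01,
       -6.05030078e-02,  3.73811438e-02,  9.07094704e-05]), 'position': array([ 0.26187986, -0.56697108,  0.22604002]), 'ee_rot': array([-3.06702240e+00, -6.74144033e-01,  6.87297410e-04]), 'force': array([ 0.73507895, -0.47229433,  0.0770286 ]), 'ft_torque': array([ 0.001408  , -0.02839417, -0.02685024]), 'gripper_force': 0.0, 'width': 1.0006113101348661} 0.0188
```

View pics/top0.png

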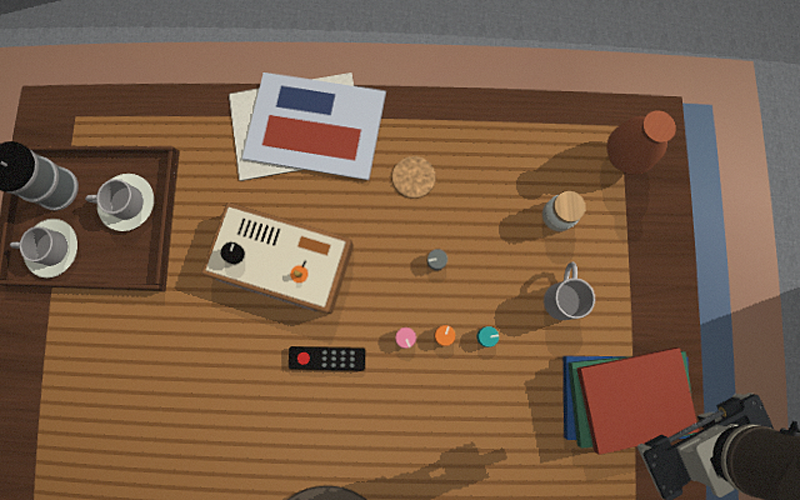

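View pics/side0.png

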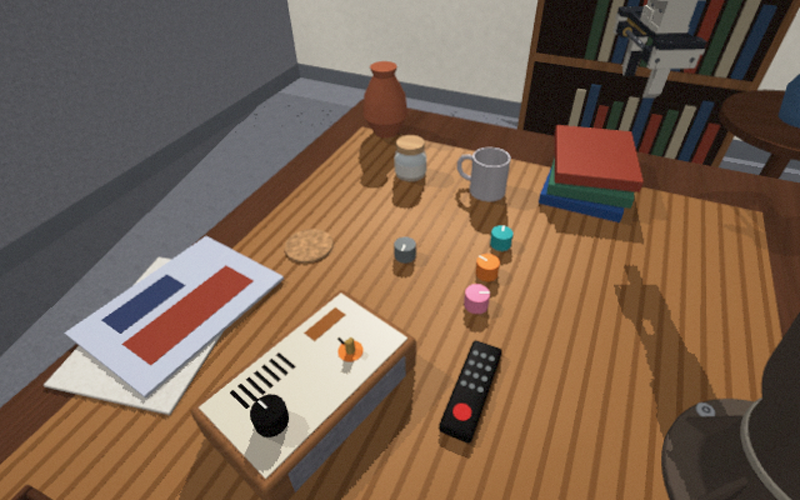

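The top view (800 px scale) shows the orange knob at (445,336) between the pink one (405,338) and the turquoise one (488,337), with the shaft at (299,272). In the side view the knob is at (487,266) and the shaft at (350,348). Next I'll enlarge both.

Run:
```python
from h import *
t=load('top');s=load('side')
def crop(c,x,y,w=40,h=30,k=10): 
    f=c['f'][y-h//2:y+h//2,x-w//2:x+w//2,::-1]; return cv2.resize(f,None,fx=k,fy=k,interpolation=cv2.INTER_CUBIC)
a=np.hstack([crop(t,356,268),crop(t,240,216)]);b=np.hstack([crop(s,390,213),crop(s,280,278)])
im=np.vstack([a,b])
for i in range(0,800,50): cv2.line(im,(i,0),(i,600 if i%400==0 else 6),(0,255,0),1); cv2.line(im,(i,300),(i,306),(0,255,0),1)
for j in range(0,600,50):
    for x in (0,400): cv2.line(im,(x,j),(x+6,j),(0,255,0),1)
cv2.imwrite('pics/crops.png',im)
```

```text
(no output)
```

View pics/crops.png

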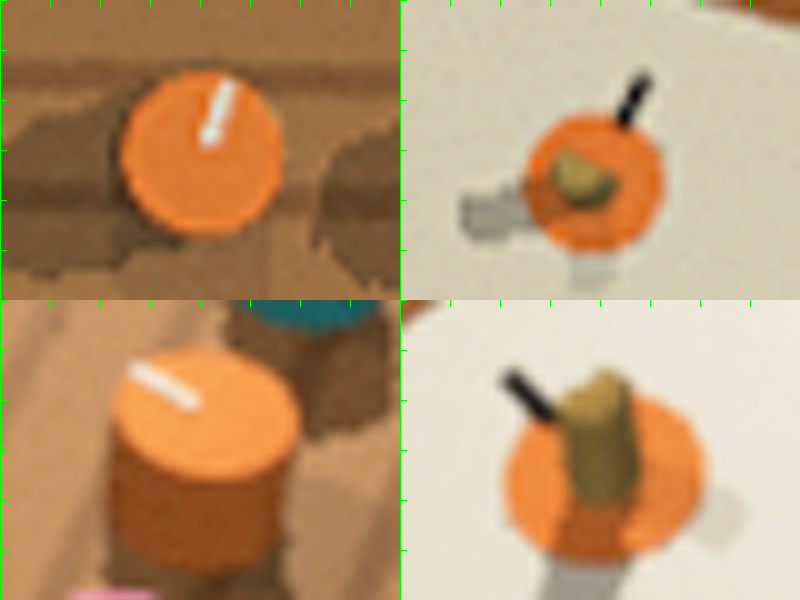

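Run:
```python
from h import *
t=load('top');s=load('side')
P=lambda u,v,ox,oy:((u+.5)/10-.5+ox,(v+.5)/10-.5+oy)
kt=lambda u,v:P(u,v,336,253); ks=lambda u,v:P(u,v-300,370,198)
st=lambda u,v:P(u-400,v,220,201); ss=lambda u,v:P(u-400,v-300,260,263)
def pr(n,a): print(n,np.round(a[0],4),[np.round(x,1) for x in a[1]])
pr('knobtop',tri((t,kt(203,150)),(s,ks(206,414))))
pr('p in',tri((t,kt(208,142)),(s,ks(197,405))));pr('p out',tri((t,kt(229,80)),(s,ks(133,365))))
pr('disc',tri((t,st(595,182)),(s,ss(605,480))))
pr('tick in',tri((t,st(622,125)),(s,ss(552,416))));pr('tick out',tri((t,st(644,76)),(s,ss(510,373))))
def ang(c,a,b,z,n): 
    d=atz(c,b,z)-atz(c,a,z); print(n,np.arctan2(d[1],d[0]),np.round(atz(c,a,z),4),np.round(atz(c,b,z),4))
ang(t,kt(208,142),kt(229,80),.03,'kt');ang(s,ks(197,405),ks(133,365),.03,'ks')
ang(t,kt(203,150),kt(229,80),.03,'kt c')
ang(t,st(622,125),st(644,76),.07,'st');ang(s,ss(552,416),ss(510,373),.07,'ss')
ang(t,st(595,182),st(633,100),.07,'st c');ang(s,ss(605,480),ss(531,395),.07,'ss c')
# neighbours and radio sanity
for n,u in (('pink',(405/1.25,338/1.25)),('turq',(488/1.25,337/1.25)),('grey',(437/1.25,259/1.25)),('blackknob',(232/1.25,253/1.25))): print(n,atz(t,u,.1 if n[0]=='b' else .03))
s=arm.observe();Rm=R.from_rotvec(s['ee_rot']).as_matrix();print(Rm)
```

```text
knobtop [ 0.4165 -0.219   0.0281] [array([0.1, 0.4]), array([-0.4, -0.1])]
p in [ 0.4187 -0.2201  0.029 ] [array([0.1, 0.3]), array([-0.3, -0. ])]
p out [ 0.4342 -0.2248  0.0308] [array([0. , 0.1]), array([-0.1, -0. ])]
disc [0.5243 0.0624 0.0691] [array([0.1, 0.3]), array([-0.4, -0.1])]
tick in [0.5377 0.0562 0.0716] [array([0.1, 0.3]), array([-0.4, -0.1])]
tick out [0.5492 0.0514 0.0715] [array([0.2, 0.4]), array([-0.6, -0.1])]
kt -0.318866893989156 [ 0.4194 -0.2198  0.03  ] [ 0.4344 -0.2248  0.03  ]
ks -0.37543286075604476 [ 0.4178 -0.2192  0.03  ] [ 0.4341 -0.2256  0.03  ]
kt c -0.3478641174644858 [ 0.4174 -0.2186  0.03  ] [ 0.4344 -0.2248  0.03  ]
st -0.3726770998300261 [0.5385 0.0567 0.07  ] [0.5504 0.0521 0.07  ]
ss -0.41338712799563054 [0.5378 0.0551 0.07  ] [0.5489 0.0502 0.07  ]
st c -0.38512618187893655 [0.5248 0.0625 0.07  ] [0.5446 0.0544 0.07  ]
ss c -0.46299631403555336 [0.5233 0.0627 0.07  ] [0.5433 0.0527 0.07  ]
pink [ 0.40902146 -0.14177761  0.03      ]
turq [ 0.41406006 -0.30255843  0.03      ]
grey [ 0.56475579 -0.2018836   0.03      ]
blackknob [0.55621503 0.18411744 0.1       ]
[[ 9.07825582e-01  4.19347346e-01 -7.18264154e-04]
 [ 4.19347939e-01 -9.07824761e-01  1.22872574e-03]
 [-1.36795105e-04 -1.41667125e-03 -9.99998987e-01]]
```

Knob top is at (0.417, -0.219, 0.03) with the pointer near -0.35 rad. The shaft is at (0.524, 0.0625) with its tick near -0.40 rad. A radial grasp (tool y yaw about -28°) clears the neighbouring knobs.

```bash
cat > go.py <<'E'
import sys; from h import *
# target x y z, yaw of tool y (deg) -> total shift/turn in move units (tool axes now)
x,y,z,w=map(float,sys.argv[1:5]); s=arm.observe(); Rm=R.from_rotvec(s['ee_rot']).as_matrix()
d=np.array([x,y,z])-s['position']; w=np.radians(w)
yv=np.array([np.cos(w),np.sin(w),0]); zt=np.array([0,0,-1.]); Rt=np.c_[np.cross(yv,zt),yv,zt]
print('shift',np.round(Rm.T@d/.4,4),'turn',np.round(np.degrees((R.from_matrix(Rm.T@Rt)).as_rotvec())/120,4),'mm',np.round(d*1e3,1),'clock',s['clock'],'F',np.round(s['force'],1))
E
python3 go.py 0.417 -0.219 0.14 -28; python3 -c "
from h import *
d=arm.get_image('wrist');print(np.round(d['mount'],3));print(d['intrinsics'])"
```

```text
shift [ 0.7169 -0.6268  0.2159] turn [-7.000e-04 -2.000e-04 -3.101e-01] mm [155.1 348.  -86. ] clock 0.1 F [ 0.7 -0.5  0.1]
[[ 0.001 -0.958 -0.286  0.077]
 [ 1.     0.001 -0.     0.   ]
 [ 0.    -0.286  0.958 -0.157]
 [ 0.     0.     0.     1.   ]]
[[338.076744     0.         326.12344067]
 [  0.         338.076744   202.77002339]
 [  0.           0.           1.        ]]
```

```bash
python3 -m creep '[[0.0512,-0.0448,0.0154,0,0,0],[0.0512,-0.0448,0.0154,0,0,0],[0.0512,-0.0448,0.0154,0,0,0],[0.0512,-0.0448,0.0154,0,0,0],[0.0512,-0.0448,0.0154,0,0,0],[0.0512,-0.0448,0.0154,0,0,0],[0.0512,-0.0448,0.0154,0,0,0],[0.0512,-0.0448,0.0154,0,0,0],[0.0512,-0.0448,0.0154,0,0,0],[0.0512,-0.0448,0.0154,0,0,0],[0.0512,-0.0448,0.0154,0,0,0],[0.0512,-0.0448,0.0154,0,0,0],[0.0512,-0.0448,0.0154,0,0,0],[0.0512,-0.0448,0.0154,0,0,0],[0,0,0,0,0,-0.052],[0,0,0,0,0,-0.052],[0,0,0,0,0,-0.052],[0,0,0,0,0,-0.052],[0,0,0,0,0,-0.052],[0,0,0,0,0,-0.05]]' -0.4
python3 -m creep '[[0,0,0,0,0,0],[0,0,0,0,0,0],[0,0,0,0,0,0]]'
python3 go.py 0.417 -0.219 0.1 -28
python3 - <<'E'
from h import *
c=grab('wrist');p=proj(c,[.417,-.219,.03]);print(p)
x,y=map(int,p); x0,y0=max(0,x-50),max(0,min(y-37,325)); print(x0,y0)
save(c,'w1.png',(x0,y0,x0+100,y0+75),8)
E
```

```text
clock: 1.82
position: [0.4171, -0.2193, 0.1404]
ee_rot: [-2.688, -1.625, 0.0]
force: [-0.1, -0.5, -0.5]
width: 0.7
gripper_force: 0.0
clock: 2.07
position: [0.4171, -0.2194, 0.1404]
ee_rot: [-2.696, -1.613, 0.0]
force: [-0.5, 0.4, -0.2]
width: 0.702
gripper_force: 0.0
shift [ 0.0009 -0.0007  0.101 ] turn [-0.0001 -0.     -0.0018] mm [ -0.1   0.4 -40.4] clock 2.0667 F [-0.5  0.4 -0.2]
[325.6508721  199.46181212]
275 162
```

View pics/w1.png

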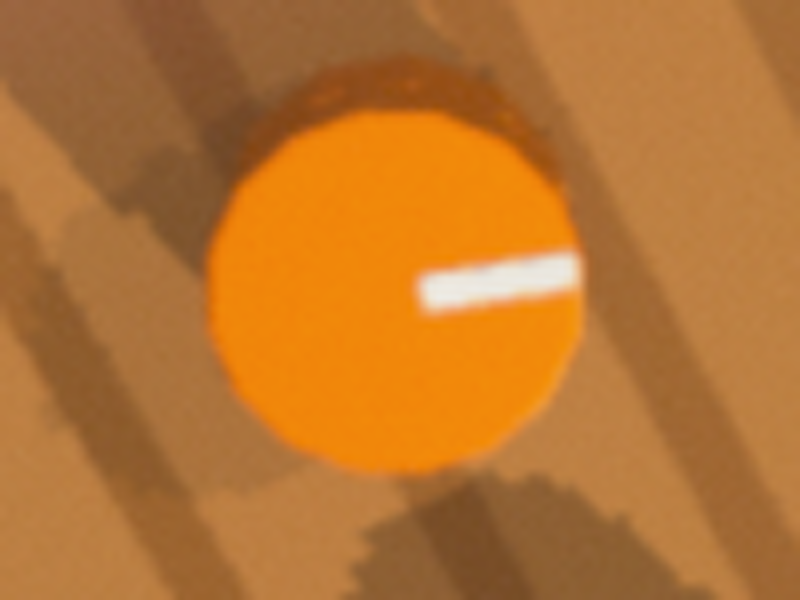

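The knob's top ellipse is centred near (396,290) in the crop. The pointer runs from (424,293) to (580,269).

```bash
python3 - <<'E'
from h import *
c=load('wrist');t=load('top');s=load('side')
q=lambda u,v:((u+.5)/8-.5+275,(v+.5)/8-.5+162)
k=atz(c,q(396,290),.03);print(k)
P=lambda u,v,ox,oy:((u+.5)/10-.5+ox,(v+.5)/10-.5+oy)
print('tri wrist+side',tri((c,q(396,290)),(s,P(206,114,370,198))))
print('tri wrist+side+top',tri((c,q(396,290)),(s,P(206,114,370,198)),(t,P(203,150,336,253))))
a,b=atz(c,q(424,293),.03),atz(c,q(580,269),.03);print('ptr',np.arctan2(*(b-a)[1::-1]))
E
python3 go.py 0.417 -0.219 0.006 -28
```

```text
[ 0.4165154  -0.21714023  0.03      ]
tri wrist+side (array([ 0.41586052, -0.21757787,  0.02933222]), [array([-0.4431596 ,  0.59110572]), array([-0.28532135,  0.04550235])])
tri wrist+side+top (array([ 0.41641142, -0.21829562,  0.02860093]), [array([0.56130827, 0.78286883]), array([-0.46945096,  0.00559429]), array([-0.19926881,  0.43369254])])
ptr -0.3330262918362103
shift [ 0.0008 -0.0008  0.3361] turn [-0.      0.     -0.0015] mm [  -0.2    0.4 -134.5] clock 2.1167 F [ 0.4 -0.2  0.6]
```

```bash
python3 -m creep '[[0.003,-0.0033,0.0248,0,0,0],[0,0,0.0268,0,0,0],[0,0,0.0268,0,0,0],[0,0,0.0268,0,0,0],[0,0,0.0268,0,0,0],[0,0,0.0268,0,0,0],[0,0,0.0268,0,0,0],[0,0,0.0268,0,0,0],[0,0,0.0268,0,0,0],[0,0,0.0268,0,0,0],[0,0,0.0268,0,0,0],[0,0,0.02,0,0,0],[0,0,0.02,0,0,0],[0,0,0,0,0,0],[0,0,0,0,0,0]]'
python3 go.py 0.4165 -0.2177 0.007 -28
python3 -m creep '[[0,0,0,0,0,0],[0,0,0,0,0,0],[0,0,0,0,0,0],[0,0,0,0,0,0],[0,0,0,0,0,0],[0,0,0,0,0,0],[0,0,0,0,0,0],[0,0,0,0,0,0]]' 1 30
```

```text
clock: 3.37
position: [0.4165, -0.2176, 0.0072]
ee_rot: [-2.693, -1.617, 0.001]
force: [0.3, 0.3, -1.3]
width: 0.696
gripper_force: 0.0
shift [-0.0002  0.0002  0.0004] turn [-0.0003  0.0001 -0.0002] mm [ 0.  -0.1 -0.2] clock 3.3667 F [ 0.3  0.3 -1.3]
clock: 4.03
position: [0.4168, -0.2179, 0.0077]
ee_rot: [2.693, 1.617, 0.0]
force: [-1.3, 0.3, 6.0]
width: 0.428
gripper_force: 30.0
```

```bash
python3 -m creep '[[0,0,-0.02,0,0,0],[0,0,-0.03,0,0,0],[0,0,-0.055,0,0,0],[0,0,-0.07,0,0,0],[0,0,-0.07,0,0,0],[0,0,-0.07,0,0,0],[0,0,-0.06,0,0,0],[0,0,0,0,0,0]]'
python3 go.py 0.496 0.0095 0.157 -28
```

```text
clock: 4.7
position: [0.4189, -0.2185, 0.1621]
ee_rot: [2.688, 1.615, 0.006]
force: [0.5, -1.1, -0.9]
width: 0.427
gripper_force: 30.0
shift [ 0.5938 -0.0975  0.0123] turn [ 0.0034 -0.0002 -0.0001] mm [ 77.1 228.   -5.1] clock 4.7 F [ 0.5 -1.1 -0.9]
```

```bash
python3 -m creep '[[0.05,-0.008,0,0,0,0],[0.06,-0.01,0,0,0,0],[0.06,-0.01,0,0,0,0],[0.06,-0.01,0,0,0,0],[0.06,-0.01,0,0,0,0],[0.06,-0.01,0,0,0,0],[0.06,-0.01,0,0,0,0],[0.06,-0.01,0,0,0,0],[0.06,-0.01,0,0,0,0],[0.064,-0.01,0.005,0,0,0],[0,0,0,0,0,0],[0,0,0,0,0,0],[0,0,0,0,0,0]]'
python3 go.py 0.496 0.0095 0.157 -28
python3 - <<'E'
from h import *
c=grab('wrist');p=proj(c,[.524,.0625,.08]);print(p);save(c,'w2.png',s=1.25)
E
```

```text
clock: 5.78
position: [0.4929, 0.0099, 0.155]
ee_rot: [-2.693, -1.618, 0.002]
force: [-0.0, -0.1, -0.8]
width: 0.429
gripper_force: 30.0
shift [ 0.0028  0.0072 -0.005 ] turn [-0.0004  0.0005 -0.    ] mm [ 3.1 -0.4  2. ] clock 5.7833 F [-0.  -0.1 -0.8]
[330.1779832  127.02630536]
```

View pics/w2.png

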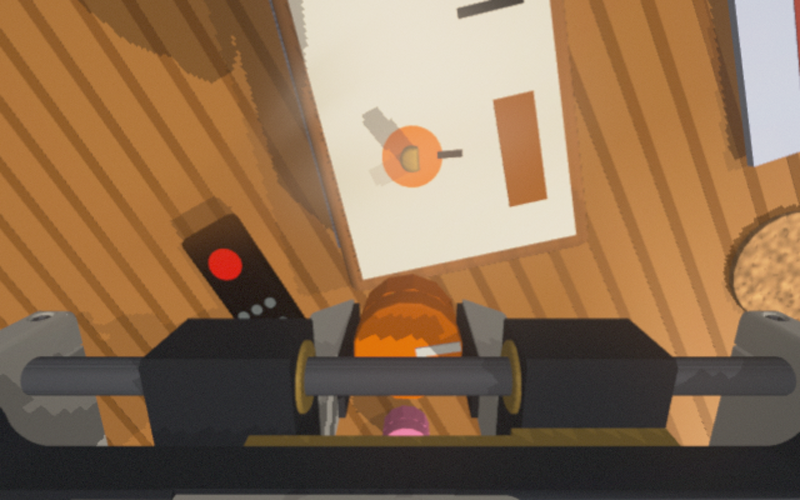

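The wrist view shows the shaft and disc near (411,156), the tick to the right at (450,153), and the held knob near (407,340). I'll enlarge both.

Run:
```python
from h import *
c=load('wrist')
def crop(x,y,w,h,k): return cv2.resize(c['f'][y:y+h,x:x+w,::-1],None,fx=k,fy=k,interpolation=cv2.INTER_CUBIC)
im=np.vstack([crop(295,98,80,50,10)[:300+60],np.hstack([crop(275,215,100,30,8)])])
im=np.vstack([crop(295,104,80,36,10),crop(275,228,100,30,8)]);print(im.shape)
cv2.imwrite('pics/w2c.png',im)
```

```text
(600, 800, 3)
```

View pics/w2c.png

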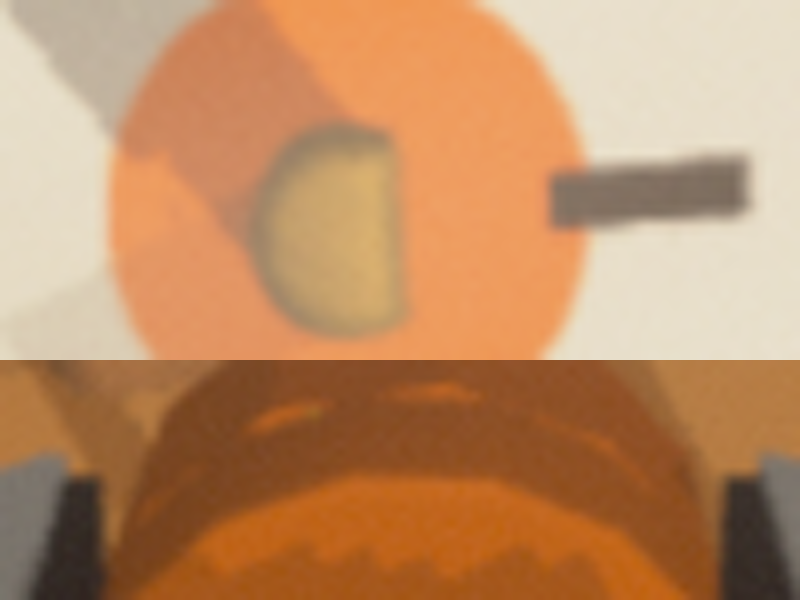

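Run:
```python
from h import *
c=load('wrist');t=load('top');s=load('side');o=arm.observe();p=o['position'];Rm=R.from_rotvec(o['ee_rot']).as_matrix();print('tcp',p)
q=lambda u,v:((u+.5)/10-.5+295,(v+.5)/10-.5+104)
P=lambda u,v,ox,oy:((u+.5)/10-.5+ox,(v+.5)/10-.5+oy)
loc=lambda X:np.round((Rm.T@(X-p))*1e3,1)
ang=lambda a,b:np.arctan2(b[1]-a[1],b[0]-a[0])
X=atz(c,q(350,229),.094);print('tip',X,loc(X))
X=atz(c,q(347,207),.07);print('disc',X,loc(X))
print('flat dir',ang(atz(c,q(409,310),.094),atz(c,q(394,140),.094))-np.pi/2, 'tick',ang(atz(c,q(550,200),.07),atz(c,q(747,186),.07)))
print('tri disc',tri((c,q(347,207)),(t,P(195,182,220,201)),(s,P(205,180,260,263))))
print('tri tip',tri((c,q(345,229)),(s,P(200,85,260,263))))
h=p[2]+.0225
X=atz(c,(326,241.8),h);print('rim',X,loc(X))
e=lambda u,v:((u+.5)/1.25-.5,(v+.5)/1.25-.5)
a,b=atz(c,e(415,353),h),atz(c,e(461,347),h);print('ptr',ang(a,b),loc(a),loc(b))
# disc extents
f=c['f'].astype(int);col=f[95:155,333];print([tuple(v) for v in col[[2,3,4,5,6,7,8,50,51,52,53,54,55,56]]])
```

```text
tcp [0.49295997 0.00931465 0.15508135]
tip [0.52414438 0.06394487 0.094     ] [62.9  1.8 61. ]
disc [0.5240765  0.06380896 0.07      ] [62.8  1.9 85. ]
flat dir -0.39066694768145993 tick -0.4183531590701519
tri disc (array([0.5241319 , 0.06291476, 0.0694344 ]), [array([0.65839571, 1.06446077]), array([-0.15812865,  0.29520069]), array([-0.486734 ,  0.1142532])])
tri tip (array([0.52284305, 0.06330319, 0.09612084]), [array([-0.83213633,  2.16242572]), array([-0.85587044,  0.23746524])])
rim [0.50222301 0.02720619 0.17758135] [ 20.1  -0.3 -22.5]
ptr -0.34189211561949095 [  0.6   2.4 -22.5] [  3.   18.8 -22.5]
[(np.int64(233), np.int64(225), np.int64(206)), (np.int64(233), np.int64(224), np.int64(203)), (np.int64(234), np.int64(222), np.int64(200)), (np.int64(237), np.int64(197), np.int64(153)), (np.int64(238), np.int64(163), np.int64(101)), (np.int64(239), np.int64(153), np.int64(85)), (np.int64(239), np.int64(152), np.int64(85)), (np.int64(238), np.int64(151), np.int64(86)), (np.int64(239), np.int64(153), np.int64(88)), (np.int64(238), np.int64(150), np.int64(85)), (np.int64(239), np.int64(154), np.int64(91)), (np.int64(237), np.int64(180), np.int64(129)), (np.int64(233), np.int64(214), np.int64(181)), (np.int64(232), np.int64(222), np.int64(200))]
```

```bash
python3 -m creep '[[0,0,0,0,0,0.0333],[0,0,0,0,0,0]]'; python3 go.py 0.5241 0.0635 0.12 -32
```

```text
clock: 6.0
position: [0.4932, 0.0091, 0.1553]
ee_rot: [2.751, 1.516, -0.001]
force: [0.0, 0.6, -1.0]
width: 0.427
gripper_force: 30.0
shift [ 0.1563 -0.0073  0.0881] turn [-0.      0.0003 -0.0025] mm [ 30.9  54.4 -35.3] clock 6.0 F [ 0.   0.6 -1. ]
```

```bash
python3 -m creep '[[0.03,-0.0015,0,0,0,0],[0.04,-0.0019,0,0,0,0],[0.04,-0.0019,0,0,0,0],[0.03,-0.0014,0,0,0,0],[0.0163,-0.0006,0.018,0,0,0],[0,0,0.03,0,0,0],[0,0,0.03,0,0,0],[0,0,0.01,0,0,0],[0,0,0,0,0,0],[0,0,0,0,0,0]]'; python3 go.py 0.5241 0.0635 0.095 -32
```

```text
clock: 6.83
position: [0.5241, 0.0648, 0.12]
ee_rot: [-2.748, -1.523, 0.001]
force: [0.2, -0.4, -0.4]
width: 0.427
gripper_force: 30.0
shift [-0.0028  0.0018  0.0625] turn [-0.0002  0.0002  0.    ] mm [  0.   -1.3 -25. ] clock 6.8333 F [ 0.2 -0.4 -0.4]
```

```bash
python3 -m creep '[[-0.0028,0.0018,0,0,0,0],[0,0,0.015,0,0,0],[0,0,0.015,0,0,0],[0,0,0.01,0,0,0],[0,0,0.0075,0,0,0],[0,0,0.0075,0,0,0],[0,0,0.0075,0,0,0],[0,0,0,0,0,0],[0,0,0,0,0,0]]'; python3 go.py 0.5241 0.0635 0.0845 -32
```

```text
clock: 7.58
position: [0.5242, 0.0637, 0.095]
ee_rot: [-2.748, -1.523, 0.0]
force: [0.4, -0.0, -1.1]
width: 0.426
gripper_force: 30.0
shift [-0.0004  0.0001  0.0263] turn [-0.0001  0.0001 -0.    ] mm [ -0.1  -0.2 -10.5] clock 7.5833 F [ 0.4 -0.  -1.1]
```

It slid 6 mm over the tip without resistance, so it's on the shaft. Continuing.

```bash
python3 -m creep '[[0,0,0.0075,0,0,0],[0,0,0.0075,0,0,0],[0,0,0.0063,0,0,0],[0,0,0,0,0,0],[0,0,0,0,0,0]]'
python3 -m creep '[[0,0,0.005,0,0,0],[0,0,0,0,0,0],[0,0,0,0,0,0]]'
python3 -m creep '[[0,0,0.005,0,0,0],[0,0,0,0,0,0],[0,0,0,0,0,0]]'
```

```text
clock: 8.0
position: [0.5241, 0.0637, 0.0864]
ee_rot: [-2.748, -1.523, 0.001]
force: [0.1, -0.3, -0.6]
width: 0.428
gripper_force: 30.0
clock: 8.25
position: [0.5244, 0.0637, 0.0848]
ee_rot: [2.748, 1.523, 0.001]
force: [0.8, 0.4, 0.2]
width: 0.426
gripper_force: 30.0
clock: 8.5
position: [0.5245, 0.0637, 0.0829]
ee_rot: [2.748, 1.523, 0.001]
force: [-1.8, -0.2, 5.8]
width: 0.424
gripper_force: 30.0
```

```bash
for i in 1; do python3 -m creep '[[0,0,0.005,0,0,0],[0,0,0,0,0,0],[0,0,0,0,0,0]]' - 50; done
python3 -m creep '[[0,0,0.004,0,0,0],[0,0,0,0,0,0],[0,0,0,0,0,0]]'
python3 -m creep '[[0,0,0.003,0,0,0],[0,0,0,0,0,0],[0,0,0,0,0,0]]'
```

```text
clock: 8.75
position: [0.5245, 0.0638, 0.0811]
ee_rot: [2.747, 1.523, 0.001]
force: [-1.7, -0.6, 8.0]
width: 0.424
gripper_force: 50.0
clock: 9.0
position: [0.5246, 0.0638, 0.0803]
ee_rot: [2.747, 1.523, 0.001]
force: [-5.0, -0.9, 17.4]
width: 0.419
gripper_force: 50.0
clock: 9.25
position: [0.5248, 0.0638, 0.0801]
ee_rot: [2.747, 1.522, 0.002]
force: [-8.7, -2.4, 29.9]
width: 0.427
gripper_force: 50.0
```

The stop is reached: the TCP stalls at 0.080 as predicted, with force rising to 30 N. One check of the picture and that it holds steady.

```bash
python3 -m creep '[[0,0,0,0,0,0],[0,0,0,0,0,0],[0,0,0,0,0,0],[0,0,0,0,0,0],[0,0,0,0,0,0],[0,0,0,0,0,0]]'
python3 - <<'E'
from h import *
c=grab('side');save(c,'s2.png',(230,220,330,295),8)
for z in (.073,.077,.103,.107): print(z,(proj(c,[.5241,.0635,z])-[230,220])*8)
E
```

```text
clock: 9.75
position: [0.5247, 0.0638, 0.0801]
ee_rot: [2.747, 1.522, 0.002]
force: [-7.8, -1.7, 29.4]
width: 0.421
gripper_force: 50.0
0.073 [393.74186682 477.27288499]
0.077 [392.0312315  465.69001319]
0.103 [380.54973528 387.98387886]
0.107 [378.72550542 375.64338367]
```

View pics/s2.png

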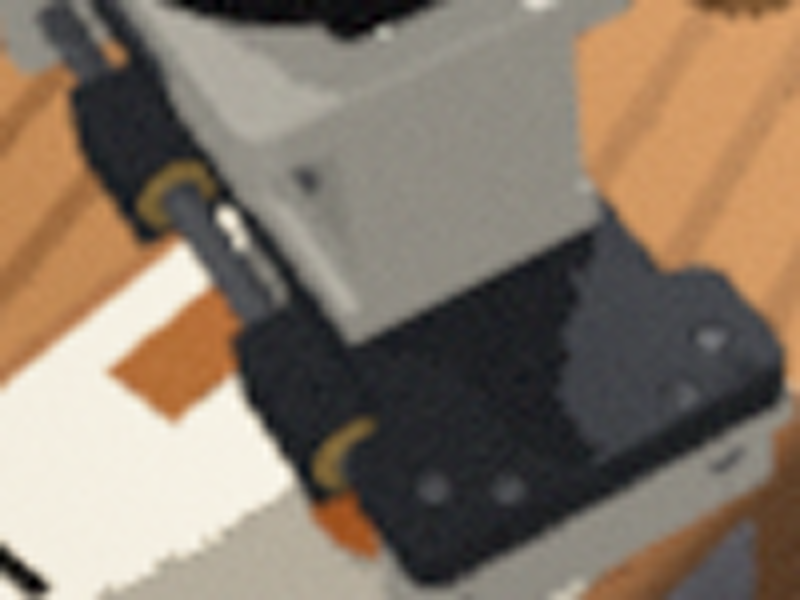

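The gripper hides the knob here, with only its orange edge showing at (345,525). The force record settles it: about 6 to 8 N over the 4 mm spring travel, then a hard stop at the predicted height, held steadily. Handing in.

```bash
python3 -c "
from cell import arm; print(arm.sign_off())"
```

```text
the job is handed in; nothing more can be done
None
```

I turned the orange knob to match the flat and pushed it home on the D-shaft. It is held pressed against the stop at about 30 N, and I handed the job in at about 10 s; the gripper hid the final fit from the side camera, so I confirmed it by force and height.

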